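Clamp the middle-length candle in the trimming bed

TASK

Lay the middle-length one of the three ivory pillar candles from the rack lengthwise on the two bars of the trimming bed, push the rod in by its tail knob until the candle is snug between the rod's pad and the end stop, then flip the T-shaped cam lever right over its centre to its far stop so that the rod is locked. Leave the other two candles in the rack and do not disturb the two tree candles and the tin.

Things in the scene. Friction and masses are not known exactly. Their poses are not given: they have to be found in the camera images.
- bed: the trimming bed, a fixed fixture: plywood base 310 x 90 x 15 mm. Origin on the table, on the mid-line. x runs level along the rod, from its tail knob (x about -0.2) to the end stop (x = 0.15); z up. Aluminium clamp block: x -0.100 to -0.050, 48 mm wide, 75 mm high, with a fork (45 mm wide, 26 mm long) on it up to z = 109 mm that carries the lever
- stop_face (a point): centre of the end stop's inner face, at bed x = 0.150, z = 0.055; the stop is a plate 56 mm wide, 14 mm thick, its top at z = 89 mm
- pad_face (a point): centre of the front face of the round rubber pad (34 mm across, 10 mm thick) on the rod's end, facing the end stop; at bed x = value of joint rod, z = 0.055
- knob_end (a point): centre of the rear face of the black tail knob (36 mm across, 16 mm thick) on the rod's other end, 236 mm behind the pad face, z = 0.055; push here along bed +x
- rod (a joint): slide of the steel rod (16 mm thick) in m: 0 = fully back, 0.100 = fully in towards the end stop; slides with about 2.5 N of drag and stays where left while the lever is open; 0.070 when the 80 mm candle is snug between pad and stop. With the lever locked the rod is gripped fast (a 14 N push does not shift it by 1 mm)
- lever_hinge (a point): the lever's hinge pin, axis along bed y, at bed x = -0.075, z = 0.095
- lever_grip (a point): centre of the black cross grip at the lever's end (cylinder 18 mm thick, 30 mm long, along bed y), 80 mm from the hinge pin; the arm is a steel bar 12 mm thick. The grip swings in the bed's upright x-z plane
- lever (a joint): lever angle q in rad: 0 = open stop, leaning towards the end stop, arm 0.37 rad above level; upright at 1.20; locked stop 2.40, lying towards the knob. Grip at bed x = -0.075 + 0.08 cos(0.37+q), z = 0.095 + 0.08 sin(0.37+q). Stays where left up to 1.2; then the cam resists and springs back (up to 6 N at the grip near 1.6) until its centre at 2.0; past 2.1 it snaps to the stop. Starts 0-0.6
- rack: fixed wooden rack board 270 x 130 x 12 mm on the table; origin under its centre. Three lanes along its y axis at rack x = -0.085, 0, +0.085, one candle lying lengthwise in each, between low ridges (3.6 mm high, outer edges 18 mm from the lane's middle); a lying candle's axis is 34 mm above the table
- middle_center (a point): centre of the middle-length candle: plain ivory wax cylinder, 44 mm across, 80 mm long, about 110 g. Its own y axis is its long axis
- short_center (a point): centre of the short candle, a look-alike: 44 mm across, 65 mm long; y along its length
- long_center (a point): centre of the long candle, a look-alike: 44 mm across, 95 mm long; y along its length
- red_center (a point): dark red tree-shaped candle standing on the table, a bystander: 68 mm across at the foot, 115 mm high with wick; point on its axis 50 mm up
- green_center (a point): dark green tree-shaped candle, a bystander: 60 mm across, 95 mm high with wick; point on its axis 40 mm up
- tin_center (a point): small open aluminium tin, a bystander: 72 mm across, 55 mm high; point on its axis half-way up
- bars_mid (a point): where the candle's centre comes when laid against the end stop: bed x = 0.110, y = 0, z = 0.055. The candle rests on two steel bars 12 mm thick, axes at bed y = +-13 mm, z = 30 mm, from x = 0.012 to the stop; a 44 mm candle on them is level with the rod's axis
Not all that is in view belongs to the job. Leave any blue or orange look-alike of the part that bears middle_center alone.

How it is judged:
By the outcome, as a careful person would: the job done as asked, in the order asked, and still so for the second after the job is handed in, with the robot touching nothing.
It also fails if it takes over 59 s, if anything falls off the work surface, if the arm or the gripper's body presses on something with over 40 N, if the wrist force passes 120 N, or if a joint passes its speed limit or range.

ROBOT

A 6-joint arm with a two-finger parallel gripper is mounted at the origin on the work surface. World frame = base frame: x ahead of the robot, y to its left, z up, the work surface at z = 0. Lengths are in m, angles in rad, forces in N, time in s.
With the tool pointing down it reaches from about 0.325 to 1 m from the base axis. Payload 5.1 kg.
Tool frame: the origin (TCP) lies between the finger pads; the fingertips stand 22 mm ahead of it and the grasp point (between the pads) lies 3 mm ahead of it; z points along the fingers, y is the direction in which the jaws open and shut (so a half turn about z gives the same grasp; the last joint's range is limited). The gripper opens to 85 mm and grips with 20 to 120 N. Pads are 22 mm wide; open, the fingers measure 114 mm over their backs; the gripper's body (76 mm by 85 mm) begins 54 mm behind the grasp point. The pads swing forward as they close: fully open they stand 13 mm farther back than shut.
Start: joints at [1.136, 0.124, 1.65, -0, 1.367, -0.083], TCP at [0.224, 0.61, 0.253] pointing down, gripper open.
Joint ranges: [-2.61, 2.61], [-1.02, 2.33], [0.03, 2.71], [-1.35, 4.49], [0.32, 2.68], [-2.91, 2.91]. Speed limits (rad/s): [2.57, 2.57, 3.14, 3.14, 3.14, 3.14].

INTERFACE

Orientations are given as a 3x3 rotation matrix whose columns are the frame's x, y, z axes.
In Python, from workcell import readout, grab_frame, job_done gives the robot as it stands.
- The arm moves only by the shell command python3 -m crank 'ROWS' [FORCE]. ROWS is JSON, a list of rows, each a list of 3 entries, a list of its own where there are three numbers: the shift along the tool's x, y, z in mm, then the turn about the tool's z in degrees, then the opening, from 0 (shut) to 1 (fully open). In form: [[[dx, dy, dz], turn, gripper], ...]. A call has 1 to 8 rows; each row shifts and turns the commanded pose from where the row before left it, along the tool's axes as they then stand; what a row does not reach is not made up. A row lasts 1/12 s, in which the tool goes at most 41.7 mm and 7.16 degrees, less where a joint would pass 70% of its speed; a pose out of reach is approached as far as the arm can. A call with a gripper value outside its range is refused whole. The fingers move at their own pace and stop on an object; FORCE is the grip in N (left out, the last holds). Time passes only in rows, so rows that do not move let the fingers close. It gives the time, the measured TCP pose, the force and the opening at its end, in the units of the state.
- readout.observe(): the state, without advancing time (a new reading comes with each control period).
- grab_frame(name): name is "side" or "top"; returns a dict with "pixels" (480x640x3 uint8, red, green, blue), "fx", "fy", "cx", "cy" (pixels), "world_to_cam" (4x4, takes a point from world to camera coordinates). Camera axes: x right, y down, z forward; pixel columns grow to the right and rows downward; lengths in m; the calibration is good to about 2 mm. A picture is of the moment at which its call begins. There is no depth.
- job_done(): hands the job in, once; it reports no verdict.
The state is a dict: "clock": time; "joints": joint angles; "qvel": joint speeds; "joint_efforts": joint torques, N m; "tcp_pos": TCP position; "tool_rot": TCP orientation; "wrist_force": force on the tool from outside, world axes, zero at the start; "wrist_torque": the same for the moment, N m; "opening": opening from 0.0 (shut) to 1.0 (fully open).
Only numpy, scipy, OpenCV 4.12 (cv2) and the standard library are available. Lean on these libraries where they do the work, as an engineer would, in place of code of your own. Each camera call takes 0.05 s, during which the arm holds its last target. There are 200 camera calls.

## Working session

There is one attempt and no reset: what is moved stays moved. The work goes in short steps, Python scripts to look and compute and a shell command to move; the robot and the scene stay as the last step left them, time stands still between calls to the robot, and variables do not carry over. Pictures are saved under pics/ and viewed, about 8 in all and at most 12, crops included, and the job is handed in when it is done.

```bash
mkdir -p pics
cat > h.py <<'E'
import numpy as np,cv2
from workcell import readout,grab_frame,job_done
def snap(name,fn):
    f=grab_frame(name);cv2.imwrite('pics/'+fn,f['pixels'][:,:,::-1]);np.savez('pics/'+fn[:-4],**f);return f
def proj(f,p):
    W=np.array(f['world_to_cam']);c=W[:3,:3]@np.array(p)+W[:3,3]
    return np.array([f['fx']*c[0]/c[2]+f['cx'],f['fy']*c[1]/c[2]+f['cy']])
def onz(f,u,v,z):
    W=np.array(f['world_to_cam']);R=W[:3,:3];o=-R.T@W[:3,3]
    d=R.T@np.array([(u-f['cx'])/f['fx'],(v-f['cy'])/f['fy'],1]);return o+d*(z-o[2])/d[2]
E
python3 - <<'E'
from h import *
for n in('top','side'):
    f=snap(n,n+'0.png');print(n,np.round(f['world_to_cam'],3).tolist(),f['fx'])
o=readout.observe();print(o['clock'],o['tcp_pos'],np.round(o['tool_rot'],3),o['wrist_force'],o['opening'])
E
```

```text
top [[-0.017, -1.0, 0.005, 0.044], [-0.984, 0.016, -0.177, 0.522], [0.177, -0.008, -0.984, 1.481], [0.0, 0.0, 0.0, 1.0]] 611.2784075964216
side [[0.932, -0.362, 0.002, -0.457], [-0.227, -0.589, -0.776, 0.225], [0.282, 0.723, -0.631, 1.087], [0.0, 0.0, 0.0, 1.0]] 505.2785821385764
0.1 [0.22379158 0.60970522 0.2521749 ] [[-0.939  0.345 -0.001]
 [ 0.345  0.939 -0.002]
 [ 0.    -0.002 -1.   ]] [-0.09824217  0.16398209 -0.6341125 ] 0.9976754314156695
```

View pics/top0.png

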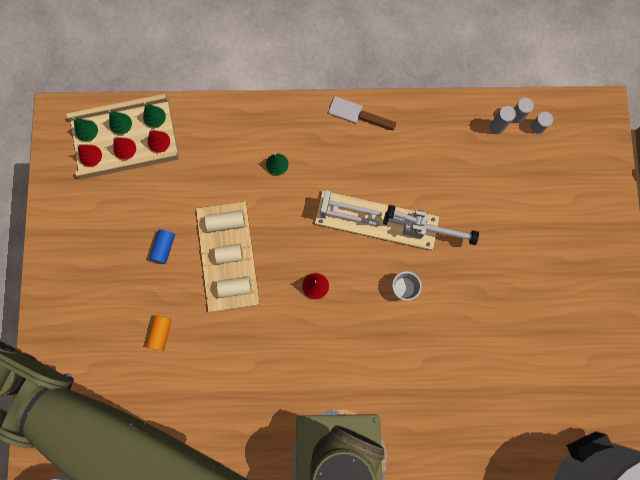

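View pics/side0.png

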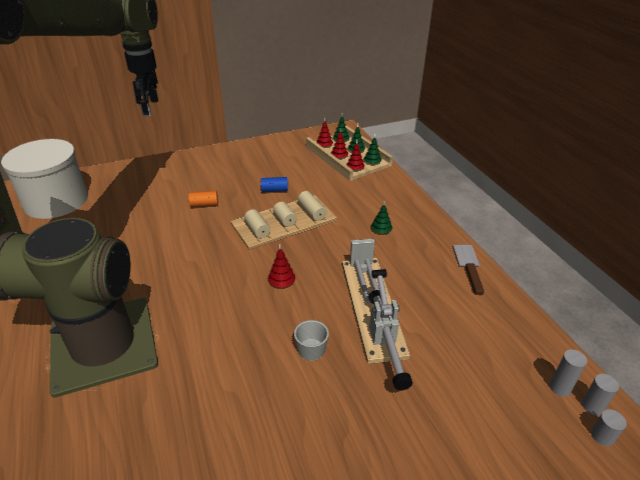

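Candidates for the target (top image): ivory (225,221), probably the long one; ivory (228,254), probably the short one; ivory (234,287), probably the middle one. Blue (162,246) and orange (158,333) are look-alikes to leave alone. Next I check the choice in enlarged crops.

Run:
```python
import cv2
a=cv2.imread('pics/top0.png')
A=cv2.resize(a[195:320,190:265],None,fx=4.8,fy=4.8,interpolation=cv2.INTER_CUBIC)
B=cv2.resize(a[180:260,305:485],None,fx=4.4,fy=4.4,interpolation=cv2.INTER_CUBIC)
cv2.imwrite('pics/cA.png',A);cv2.imwrite('pics/cB.png',B)
```

```text
(no output)
```

View pics/cA.png

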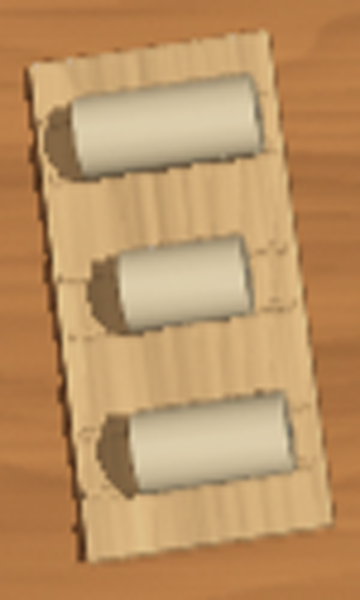

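View pics/cB.png

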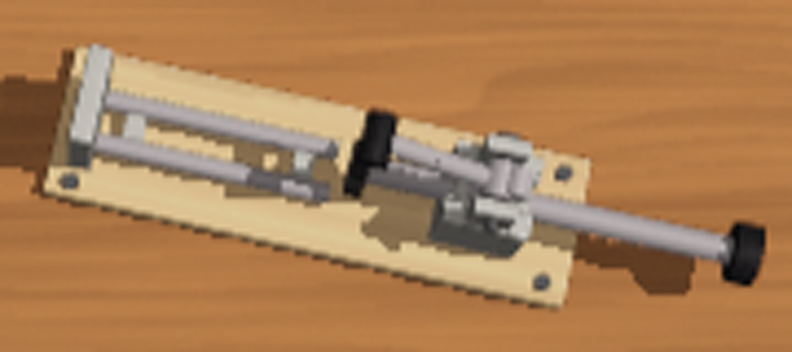

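```bash
python3 - <<'E'
import cv2
a=cv2.imread('pics/side0.png')
cv2.imwrite('pics/cC.png',cv2.resize(a[230:395,335:415],None,fx=3.6,fy=3.6,interpolation=cv2.INTER_CUBIC))
E
cat > fit.py <<'E'
from h import *
from scipy.optimize import least_squares,minimize
T=np.load('pics/top0.npz');S=np.load('pics/side0.npz')
# candle: silhouette of model versus segmented mask, both cameras
def mask(f,box):
    h=cv2.cvtColor(f['pixels'],cv2.COLOR_RGB2HSV);m=np.zeros((480,640),np.uint8)
    x0,y0,x1,y1=box;m[y0:y1,x0:x1]=((h[...,1]<75)&(h[...,2]>95))[y0:y1,x0:x1]
    n,l,s,_=cv2.connectedComponentsWithStats(m);k=1+np.argmax(s[1:,4]);return (l==k).astype(np.uint8)
def hull(f,p,L):
    a=np.linspace(0,2*np.pi,40);x,y,t=p;d=np.array([np.cos(t),np.sin(t),0]);n=np.array([-d[1],d[0],0])
    P=[np.array([x,y,.034])+s*L/2*d+.022*(np.cos(b)*n+np.sin(b)*np.array([0,0,1])) for s in(-1,1) for b in a]
    return cv2.convexHull(np.array([proj(f,q) for q in P],np.float32))[:,0]
def fitc(M,L,p0):
    def cost(p):
        e=0
        for f,m in M:
            r=np.zeros((1920,2560),np.uint8);cv2.fillConvexPoly(r,np.round((hull(f,p,L)+.5)*4*16).astype(int).astype(np.int32),1,shift=4)
            r=cv2.resize(r.astype(np.float32),(640,480),interpolation=cv2.INTER_AREA);e+=np.abs(r-m).sum()
        return e
    s=minimize(cost,p0,method='Nelder-Mead',options=dict(initial_simplex=[p0]+[np.array(p0)+d for d in np.diag([.01,.01,.1])],xatol=1e-4,fatol=.1))
    return s.x,s.fun
c0=onz(T,233.7,286.7,.034)
mt=mask(T,(210,270,256,302));ms=mask(S,(240,205,272,240));print('areas',mt.sum(),ms.sum())
for nm,M in(('top',[(T,mt)]),('side',[(S,ms)])):
    for L in(.065,.08,.095):
        x,e=fitc(M,L,[c0[0],c0[1],1.65]);print(nm,L,np.round(x,4),round(e,1))
# bed
def B(p,q): 
    c,s=np.cos(p[2]),np.sin(p[2]);return [p[0]+c*q[0]-s*q[1],p[1]+s*q[0]+c*q[1],q[2]]
def cr(u,v): return np.array([305+(u+.5)/4.4-.5,180+(v+.5)/4.4-.5])
obs=[(112,48,lambda p:(.15,-.028,.089)),(90,142,lambda p:(.15,.028,.089)),(78,48,lambda p:(p[4]+.155,-.045,.015)),
(43,188,lambda p:(p[4]+.155,.045,.015)),(560,299,lambda p:(p[4]-.155,.045,.015)),(590,158,lambda p:(p[4]-.155,-.045,.015)),
(760,257,lambda p:(p[3]-.236,0,.055))]
if __name__=='__main__':
    c=onz(T,*cr(330,170),.03)
    g=lambda p:np.concatenate([proj(T,B(p,q(p)))-cr(u,v) for u,v,q in obs])
    s=least_squares(g,[c[0],c[1],1.35,.01,0]);print('bed',np.round(s.x,4),np.round(s.fun,1))
    for n,q in dict(stop=(.15,0,.055),knob=(s.x[3]-.236,0,.055),pad=(s.x[3],0,.055),stopt1=(.15,-.028,.089),stopt2=(.15,.028,.089),g0=(-.075+.08*np.cos(.37),0,.095+.08*np.sin(.37)),g6=(-.075+.08*np.cos(.97),0,.095+.08*np.sin(.97)),hinge=(-.075,0,.095)).items():
        w=B(s.x,q);print(n,np.round(w,4),'top',np.round((proj(T,w)-[305,180])*4.4,0),'side',np.round((proj(S,w)-[335,230])*3.6,0))
E
python3 fit.py
```

```text
areas 525 405
top 0.065 [0.4178 0.2548 1.6122] 124.2
top 0.08 [0.4175 0.2549 1.7325] 87.1
top 0.095 [0.4191 0.2511 1.7456] 195.2
side 0.065 [0.4189 0.2507 1.7137] 51.8
side 0.08 [0.4185 0.25   1.6549] 78.2
side 0.095 [0.4187 0.2604 1.6286] 130.8
bed [ 0.5839 -0.127   1.3328  0.0028  0.0198] [-0.  -0.2  0.   0.1 -0.7 -0.9 -0.5  0.4  0.6  1.4  0.4 -0.2  0.1 -0.6]
stop [0.6193 0.0188 0.055 ] top [ 98. 107.] side [94. 79.]
knob [ 0.529  -0.3536  0.055 ] top [759. 253.] side [244. 554.]
pad [ 0.5846 -0.1243  0.055 ] top [351. 163.] side [143. 232.]
stopt1 [0.6465 0.0122 0.089 ] top [110.  46.] side [138.  37.]
stopt2 [0.5921 0.0254 0.089 ] top [ 88. 141.] side [56. 44.]
g0 [ 0.5838 -0.1274  0.1239] top [370. 137.] side [153. 154.]
g6 [ 0.5769 -0.1559  0.161 ] top [432. 132.] side [170. 141.]
hinge [ 0.5662 -0.1999  0.095 ] top [496. 177.] side [178. 279.]
```

View pics/cC.png

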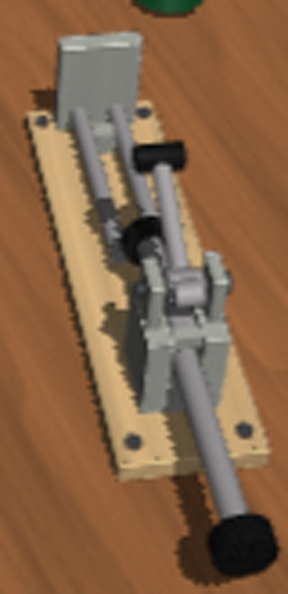

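The crops confirm the choice. The candles measure about 190, 130 and 165 px, which matches 95, 65 and 80 mm. The middle candle is at top (234,287), centre about (0.418, 0.2525), with its axis at about 1.72 rad. The bed is at (0.584, -0.127) with yaw 1.333. Its side projections match the crop: stop corners (141,36) and (60,40), knob (244,547), and the lever grip (160,156) is near q≈0.05. The rod is at about 0.003. Moving above the candle now.

```bash
cat > go.py <<'E'
# usage: go.py x y z [tool-y angle deg] -> remaining shift in tool axes (mm), turn (deg)
from h import *;import sys
a=list(map(float,sys.argv[1:]));o=readout.observe();R=np.array(o['tool_rot'])
d=np.array(a[:3])-o['tcp_pos'];ang=np.degrees(np.arctan2(R[1,1],R[0,1]))
print('shift',np.round(R.T@d*1000,1),'turn',round(ang-a[3],2) if len(a)>3 else '','ang',ang.round(2),'t',round(o['clock'],2),'F',np.round(o['wrist_force'],1),'open',o['opening'],'tcp',np.round(o['tcp_pos'],4))
E
python3 -m crank '[[[-22,-19,7],0,0.8],[[-22,-19,7],0,0.8],[[-22,-19,7],0,0.8],[[-22,-19,7],0,0.8],[[-22,-19,7],0,0.8],[[-22,-19,7],0,0.8],[[-22,-19,7],0,0.8],[[-22,-19,7],0,0.8]]' 25
python3 -m crank '[[[-22,-19,7],0,0.8],[[-22,-19,7],0,0.8],[[-22,-19,7],0,0.8],[[-22,-19,7],0,0.8],[[-22,-19,7],0,0.8],[[-22,-19,7],0,0.8],[[0,0,0],6.9,0.8],[[0,0,0],6.9,0.8]]'
python3 -m crank '[[[0,0,0],6.9,0.8],[[0,0,0],6.9,0.8],[[0,0,0],6.9,0.8],[[0,0,0],6.9,0.8],[[0,0,0],6.9,0.8],[[0,0,0],6.9,0.8],[[0,0,0],6.9,0.8],[[0,0,0],0,0.8]]'
python3 go.py .418 .2525 .041 8.5
```

```text
clock: 0.77
tcp_pos: [0.337, 0.4053, 0.1965]
tool_rot: [[-0.939, 0.344, -0.001], [0.344, 0.939, -0.001], [0.0, -0.001, -1.0]]
wrist_force: [0.6, -0.7, -0.2]
opening: 0.802
clock: 1.43
tcp_pos: [0.4215, 0.2526, 0.1542]
tool_rot: [[-0.824, 0.566, -0.002], [0.566, 0.824, -0.001], [0.001, -0.002, -1.0]]
wrist_force: [0.0, 0.3, 0.4]
opening: 0.8
clock: 2.1
tcp_pos: [0.4211, 0.2542, 0.1548]
tool_rot: [[-0.133, 0.991, -0.001], [0.991, 0.133, -0.0], [-0.0, -0.001, -1.0]]
wrist_force: [-0.1, 0.3, 0.0]
opening: 0.799
shift [ -1.2  -3.2 113.9] turn -0.87 ang 7.63 t 2.1 F [-0.1  0.3  0. ] open 0.7993564765449017 tcp [0.4211 0.2542 0.1548]
```

```bash
python3 -m crank '[[[-1,-3,17],-0.9,0.8],[[0,0,17],0,0.8],[[0,0,17],0,0.8],[[0,0,17],0,0.8],[[0,0,17],0,0.8],[[0,0,17],0,0.8],[[0,0,11],0,0.8],[[0,0,0],0,0.8]]' 
python3 -m crank '[[[0,0,0],0,0.3],[[0,0,0],0,0.3],[[0,0,0],0,0.3],[[0,0,0],0,0.3],[[0,0,0],0,0.3],[[0,0,0],0,0.3],[[0,0,0],0,0.3],[[0,0,0],0,0.3]]' 30
python3 - <<'E'
from h import *
f=snap('side','side1.png');a=f['pixels'][150:260,190:350,::-1]
cv2.imwrite('pics/c1.png',cv2.resize(a,None,fx=4,fy=4,interpolation=cv2.INTER_CUBIC))
E
```

```text
clock: 2.77
tcp_pos: [0.4165, 0.252, 0.0395]
tool_rot: [[-0.152, 0.988, -0.005], [0.988, 0.152, -0.002], [-0.002, -0.006, -1.0]]
wrist_force: [0.6, -0.0, 0.5]
opening: 0.799
clock: 3.43
tcp_pos: [0.4191, 0.2532, 0.0435]
tool_rot: [[-0.15, 0.989, 0.001], [0.989, 0.15, 0.0], [0.0, 0.001, -1.0]]
wrist_force: [-3.0, -0.7, 7.6]
opening: 0.501
```

View pics/c1.png

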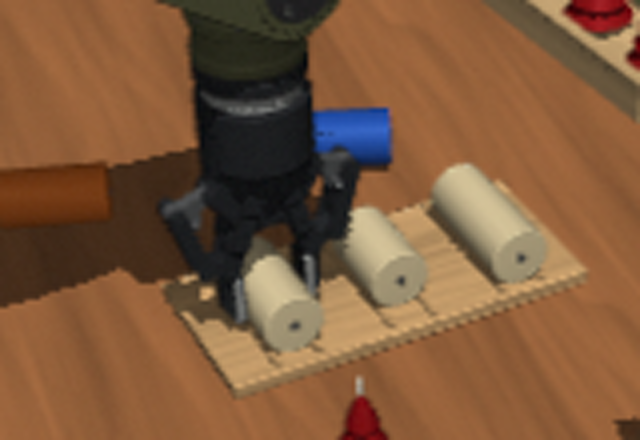

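```bash
python3 - <<'E'
from h import *
f=np.load('pics/side1.npz');e=onz(f,190+295.5/4-.5,150+326.5/4-.5,.034)
o=readout.observe();R=np.array(o['tool_rot']);d=e-o['tcp_pos'];print(e,'end in tool mm',R.T@d*1000)
E
python3 -m crank '[[[0,0,-10],0,0.3],[[0,0,-15],0,0.3],[[0,0,-20],0,0.3],[[0,0,-20],0,0.3],[[0,0,-20],0,0.3],[[0,0,-20],0,0.3],[[0,0,-20],0,0.3],[[0,0,0],0,0.3]]' 
python3 go.py .6087 -.025 .16 -13.64
```

```text
[0.42547515 0.21044574 0.034     ] end in tool mm [-43.24467626  -0.07730824   9.43631714]
clock: 4.15
tcp_pos: [0.4214, 0.2542, 0.1728]
tool_rot: [[-0.15, 0.989, 0.009], [0.989, 0.15, 0.004], [0.003, 0.01, -1.0]]
wrist_force: [0.8, 0.7, 0.6]
opening: 0.505
shift [-304.2  143.    13.4] turn 22.29 ang 8.65 t 4.15 F [0.8 0.7 0.6] open 0.5046676054692284 tcp [0.4214 0.2542 0.1728]
```

```bash
python3 -m crank '[[[-20,10,0],0,0.3],[[-25,12,0],0,0.3],[[-25,12,0],0,0.3],[[-25,12,0],0,0.3],[[-25,12,0],0,0.3],[[-25,12,0],0,0.3],[[-25,12,0],0,0.3],[[-25,12,0],0,0.3]]' 
python3 -m crank '[[[-25,12,0],0,0.3],[[-25,12,0],0,0.3],[[-25,12,0],0,0.3],[[-20,9,0],0,0.3],[[-11,5,0],5.6,0.3],[[0,0,0],5.6,0.3],[[0,0,0],5.6,0.3],[[0,0,0],5.5,0.3]]' 
python3 -m crank '[[[0,0,0],0,0.3],[[0,0,0],0,0.3]]' 
python3 go.py .6094 -.022 .063 -13.64
python3 - <<'E'
from h import *
f=snap('side','side2.png');a=f['pixels'][160:400,300:460,::-1]
g=snap('top','top2.png');b=g['pixels'][170:270,270:490,::-1]
A=cv2.resize(a,(400,600),interpolation=cv2.INTER_CUBIC);B=cv2.resize(b,(396,180),interpolation=cv2.INTER_CUBIC)
c=np.zeros((600,800,3),np.uint8);c[:,:400]=A;c[:180,404:]=B;cv2.imwrite('pics/c2.png',c)
E
```

```text
clock: 4.82
tcp_pos: [0.5411, 0.0729, 0.1662]
tool_rot: [[-0.15, 0.989, -0.001], [0.989, 0.15, -0.0], [-0.0, -0.001, -1.0]]
wrist_force: [0.3, 0.5, -1.0]
opening: 0.5
clock: 5.48
tcp_pos: [0.606, -0.0235, 0.1658]
tool_rot: [[0.242, 0.97, -0.001], [0.97, -0.242, 0.0], [-0.0, -0.001, -1.0]]
wrist_force: [-0.2, 0.3, -1.2]
opening: 0.5
clock: 5.65
tcp_pos: [0.6059, -0.0231, 0.1663]
tool_rot: [[0.234, 0.972, -0.001], [0.972, -0.234, 0.0], [-0.0, -0.001, -1.0]]
wrist_force: [0.2, 0.1, -1.2]
opening: 0.504
shift [  1.9   3.3 103.3] turn 0.12 ang -13.52 t 5.65 F [ 0.2  0.1 -1.2] open 0.503595936517951 tcp [ 0.6059 -0.0231  0.1663]
```

View pics/c2.png

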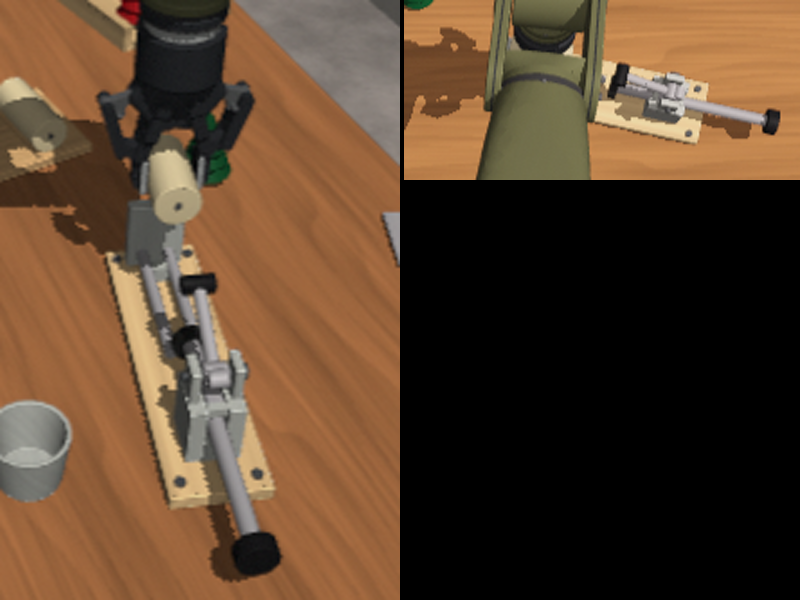

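```bash
python3 -m crank '[[[2,4,15],0.1,0.3],[[0,0,20],0,0.3],[[0,0,20],0,0.3],[[0,0,15],0,0.3],[[0,0,10],0,0.3],[[0,0,7],0,0.3],[[0,0,5],0,0.3],[[0,0,0],0,0.3]]' 
python3 -m crank '[[[0,0,3],0,0.3],[[0,0,3],0,0.3],[[0,0,2],0,0.3],[[0,0,0],0,0.3]]' 
python3 go.py .6104 -.022 .0645 -13.64
python3 - <<'E'
from h import *
f=snap('side','side3.png');a=f['pixels'][200:350,310:450,::-1]
cv2.imwrite('pics/c3.png',cv2.resize(a,None,fx=4,fy=4,interpolation=cv2.INTER_CUBIC))
E
```

```text
clock: 6.42
tcp_pos: [0.6115, -0.0233, 0.0814]
tool_rot: [[0.236, 0.972, -0.002], [0.972, -0.236, -0.002], [-0.003, -0.001, -1.0]]
wrist_force: [-18.2, -4.1, 34.4]
opening: 0.503
clock: 6.75
tcp_pos: [0.6134, -0.0237, 0.08]
tool_rot: [[0.239, 0.971, 0.001], [0.971, -0.239, -0.003], [-0.002, 0.002, -1.0]]
wrist_force: [-27.8, -3.5, 61.4]
opening: 0.5
shift [ 1.  -3.4 15.5] turn -0.16 ang -13.8 t 6.75 F [-27.8  -3.5  61.4] open 0.5002272196713952 tcp [ 0.6134 -0.0237  0.08  ]
```

View pics/c3.png

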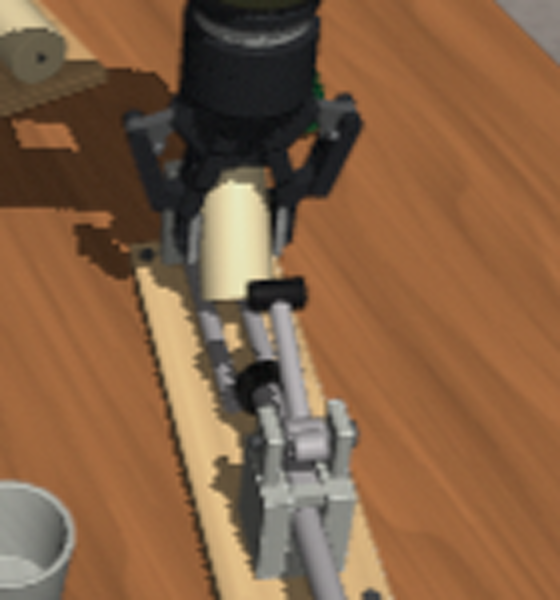

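The descent met 61 N at TCP z 0.08, about 15 mm too high, and the candle looks pitched with its near end down. Backing up to look.

```bash
python3 -m crank '[[[0,0,-15],0,0.3],[[0,0,-20],0,0.3],[[0,0,-20],0,0.3],[[0,0,-20],0,0.3],[[0,0,-15],0,0.3],[[0,0,0],0,0.3],[[0,0,0],0,0.3]]' 
python3 go.py .6104 -.022 .0645 -13.64
python3 - <<'E'
from h import *
f=snap('side','side4.png');a=f['pixels'][180:400,310:430,::-1]
A=cv2.resize(a,(327,600),interpolation=cv2.INTER_CUBIC)
g=np.load('pics/side2.npz')['pixels'][180:400,310:430,::-1]
cv2.imwrite('pics/c4.png',np.hstack([A,cv2.resize(g,(327,600),interpolation=cv2.INTER_CUBIC)]))
E
```

```text
clock: 7.38
tcp_pos: [0.6111, -0.0219, 0.1572]
tool_rot: [[0.237, 0.971, 0.001], [0.971, -0.237, -0.0], [0.0, 0.001, -1.0]]
wrist_force: [0.5, -0.2, -1.6]
opening: 0.501
shift [-0.2 -0.8 92.7] turn -0.08 ang -13.72 t 7.38 F [ 0.5 -0.2 -1.6] open 0.5006591109592112 tcp [ 0.6111 -0.0219  0.1572]
```

View pics/c4.png

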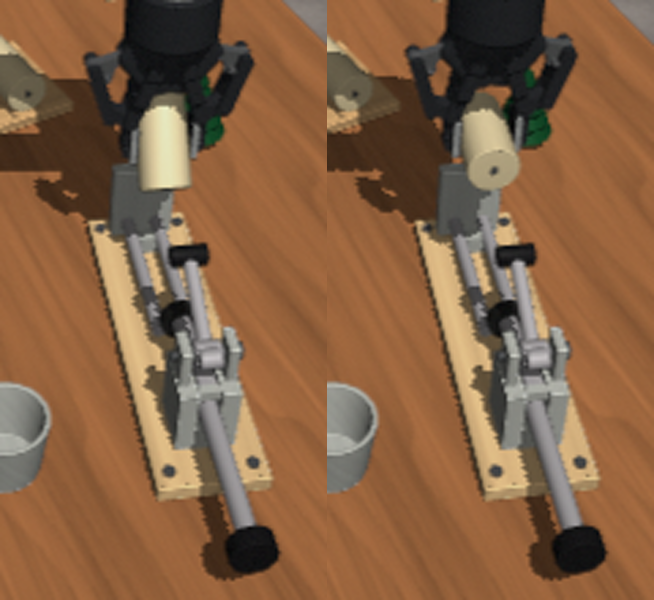

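Run:
```python
from h import *
p=np.array([.5839,-.127]);c,s=np.cos(1.3328),np.sin(1.3328)
def bed(w): d=w[:2]-p;return np.round([c*d[0]+s*d[1],-s*d[0]+c*d[1],w[2]],4)
def px(w): return [p[0]+c*w[0]-s*w[1],p[1]+s*w[0]+c*w[1],w[2]]
f=np.load('pics/side2.npz')
for z in(.150,.157,.164):print('near end',z,bed(onz(f,300+178.5/2.5-.5,160+205.5/2.5-.5,z)))
print('tcp2',bed(np.array([.6059,-.0231,.1663])))
# stop top inner corners seen in side0 crop
S=np.load('pics/side0.npz')
for u,v in((141,36),(60,40)):print('stop corner side',bed(onz(S,335+(u+.5)/3.6-.5,230+(v+.5)/3.6-.5,.089)))
for u,v in((128,127),(74,130)): pass
# pose in side4: silhouettes of cylinder with pitch
g=np.load('pics/side4.npz')
P=lambda q:np.round((proj(g,px(q))-[310,180])*2.727,0)
a=np.linspace(0,2*np.pi,24,endpoint=False)
im=cv2.resize(g['pixels'][180:400,310:430,::-1],(327,600))[:330]
out=[]
t0=bed(np.array([.6111,-.0219,.1572]));print('tcp4',t0)
for th in(20,35,50):
    m=im.copy();t=np.radians(th);d=np.array([np.cos(t),0,np.sin(t)]);n=np.array([-np.sin(t),0,np.cos(t)]);y=np.array([0,1,0])
    C=np.array([t0[0]-.003,t0[1],t0[2]-.0095])
    for sg in(-1,1):
        Q=np.array([P(C+sg*.04*d+.022*(np.cos(b)*n+np.sin(b)*y)) for b in a],np.int32);cv2.polylines(m,[Q],True,(0,0,255) if sg<0 else (255,0,0),1)
    out.append(m[60:260,80:260])
cv2.imwrite('pics/c5.png',cv2.resize(np.hstack(out),None,fx=1.4,fy=1.4))
```

```text
near end 0.15 [ 0.0733 -0.0002  0.15  ]
near end 0.157 [0.065  0.0021 0.157 ]
near end 0.164 [0.0567 0.0045 0.164 ]
tcp2 [0.1062 0.0031 0.1663]
stop corner side [ 0.1523 -0.0294  0.089 ]
stop corner side [0.1552 0.0254 0.089 ]
tcp4 [ 0.1086 -0.0017  0.1572]
```

View pics/c5.png

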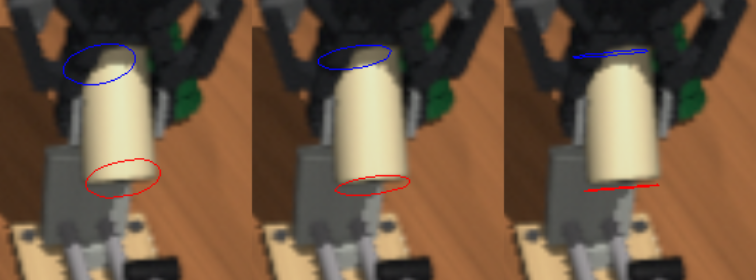

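Pitch is about 40-45°, so the far end caught the stop's top edge. I'll shift 22 mm back from the stop and lower, so the low near end meets the bars first and levels the candle.

```bash
python3 -m crank '[[[-11,0,0],0,0.3],[[-11,0,0],0,0.3],[[0,0,10],0,0.3],[[0,0,10],0,0.3],[[0,0,10],0,0.3],[[0,0,10],0,0.3],[[0,0,8],0,0.3],[[0,0,0],0,0.3]]' 20
python3 -m crank '[[[0,0,5],0,0.3],[[0,0,5],0,0.3],[[0,0,4],0,0.3],[[0,0,4],0,0.3]]' 
python3 -m crank '[[[0,0,4],0,0.3],[[0,0,4],0,0.3],[[0,0,4],0,0.3],[[0,0,0],0,0.3]]' 
python3 go.py .6104 -.022 .0645 -13.64
python3 - <<'E'
from h import *
snap('side','side5.png')
E
```

```text
clock: 8.1
tcp_pos: [0.6036, -0.0429, 0.106]
tool_rot: [[0.238, 0.971, -0.005], [0.971, -0.238, 0.001], [-0.0, -0.005, -1.0]]
wrist_force: [-0.1, -0.1, -1.0]
opening: 0.505
clock: 8.43
tcp_pos: [0.6056, -0.0433, 0.0913]
tool_rot: [[0.238, 0.971, 0.001], [0.971, -0.238, -0.0], [0.0, 0.001, -1.0]]
wrist_force: [0.5, -0.7, -2.0]
opening: 0.505
clock: 8.77
tcp_pos: [0.6061, -0.0434, 0.081]
tool_rot: [[0.238, 0.971, 0.001], [0.971, -0.238, -0.0], [0.0, 0.001, -1.0]]
wrist_force: [-3.8, 0.7, 7.7]
opening: 0.504
shift [21.8 -0.9 16.6] turn -0.11 ang -13.75 t 8.77 F [-3.8  0.7  7.7] open 0.5040114503602967 tcp [ 0.6061 -0.0434  0.081 ]
```

```bash
python3 -m crank '[[[0,0,3],0,0.3],[[0,0,3],0,0.3],[[0,0,0],0,0.3]]' 
python3 -m crank '[[[0,0,3],0,0.3],[[0,0,2],0,0.3],[[0,0,0],0,0.3]]'
python3 - <<'E'
from h import *
f=snap('side','side6.png');a=f['pixels'][200:320,320:420,::-1]
cv2.imwrite('pics/c6.png',cv2.resize(a,(500,600),interpolation=cv2.INTER_CUBIC))
E
```

```text
clock: 9.07
tcp_pos: [0.6067, -0.0425, 0.0791]
tool_rot: [[0.238, 0.971, 0.001], [0.971, -0.238, 0.002], [0.002, 0.0, -1.0]]
wrist_force: [-11.7, 5.6, 26.6]
opening: 0.504
clock: 9.32
tcp_pos: [0.6074, -0.0409, 0.0761]
tool_rot: [[0.239, 0.971, 0.002], [0.971, -0.239, 0.005], [0.005, 0.001, -1.0]]
wrist_force: [-15.3, 11.4, 34.9]
opening: 0.505
```

View pics/c6.png

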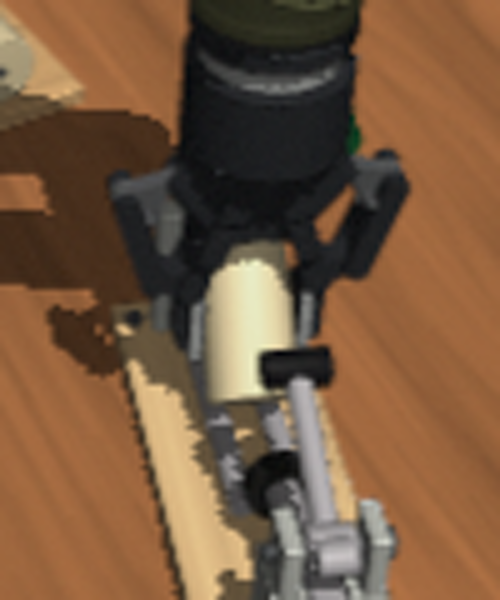

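The pads hold the pitch too firmly, so I'll move back, rest the near end lightly on the bars, and ease the jaws open only slightly so the candle settles level between them.

```bash
python3 -m crank '[[[0,0,-15],0,0.3],[[-8,-1,-5],0,0.3],[[-8,-1,0],0,0.3],[[0,0,5],0,0.3],[[0,0,5],0,0.3],[[0,0,0],0,0.3]]' 20
python3 go.py .6104 -.022 .080 -13.64
```

```text
clock: 9.87
tcp_pos: [0.5995, -0.0591, 0.0774]
tool_rot: [[0.239, 0.971, -0.001], [0.971, -0.239, -0.0], [-0.0, -0.0, -1.0]]
wrist_force: [0.7, -0.2, 3.7]
opening: 0.501
shift [38.7  1.7 -2.6] turn -0.16 ang -13.8 t 9.87 F [ 0.7 -0.2  3.7] open 0.5009219838257231 tcp [ 0.5995 -0.0591  0.0774]
```

```bash
python3 -m crank '[[[0,0,0],0,0.54],[[0,0,0],0,0.54],[[0,0,0],0,0.54],[[0,0,0],0,0.57],[[0,0,0],0,0.57],[[0,0,0],0,0.57]]' 20
cat > cfit.py <<'E'
# fit candle pose (bed x, z, pitch) in a side frame using ivory mask vs model hull, gripper ignored via visible-edge mismatch
from h import *;import sys
from scipy.optimize import minimize
p=np.array([.5839,-.127]);c,s=np.cos(1.3328),np.sin(1.3328)
px=lambda w:[p[0]+c*w[0]-s*w[1],p[1]+s*w[0]+c*w[1],w[2]]
f=snap('side',sys.argv[1]);h=cv2.cvtColor(f['pixels'],cv2.COLOR_RGB2HSV)
m=((h[...,1]>25)&(h[...,1]<85)&(h[...,2]>120)).astype(np.uint8);b=np.zeros_like(m);b[215:310,345:400]=m[215:310,345:400]
n,l,st,_=cv2.connectedComponentsWithStats(b)
for i in np.argsort(-st[1:,4])[:3]+1:print('comp',st[i])
rows=l==1+np.argmax(st[1:,4])
for r in range(215,310,5):
    x=np.where(rows[r])[0]
    if len(x):print(r,x.min(),x.max(),end=' | ')
print()
for th in(0,15,30):
    t=np.radians(th);C=np.array([float(sys.argv[2]),0,.055+.022*0]);d=np.array([np.cos(t),0,np.sin(t)]);C=C+[0,0,.04*np.sin(t)]
    print(th,'near end',np.round(proj(f,px(C-.04*d)),1),'near top',np.round(proj(f,px(C-.04*d+.022*np.array([-np.sin(t),0,np.cos(t)]))),1),'far top',np.round(proj(f,px(C+.04*d+.022*np.array([-np.sin(t),0,np.cos(t)]))),1))
E
python3 cfit.py side7.png .075
```

```text
clock: 10.37
tcp_pos: [0.5994, -0.0584, 0.078]
tool_rot: [[0.238, 0.971, -0.001], [0.971, -0.238, 0.0], [-0.0, -0.001, -1.0]]
wrist_force: [-0.3, 0.0, 0.9]
opening: 0.565
comp [360 262  20  26 296]
comp [385 290   2  10  10]
comp [387 301   4   4   7]
265 360 374 | 270 361 371 | 275 362 371 | 280 361 377 | 285 377 378 | 
0 near end [371.4 284.5] near top [372.1 277.4] far top [364.8 254.4]
15 near end [371.3 284.1] near top [372.5 279. ] far top [365.9 249.9]
30 near end [370.9 282.8] near top [372.6 280.1] far top [367.3 246.8]
```

```bash
python3 -m crank '[[[0,0,0],0,0.7],[[0,0,0],0,0.8],[[0,0,0],0,0.8],[[0,0,-10],0,0.8],[[0,0,-20],0,0.8],[[0,0,-30],0,0.8],[[0,0,-35],0,0.8],[[0,0,-35],0,0.8]]'
python3 -m crank '[[[-30,0,-20],0,0.4],[[-35,0,0],0,0],[[-35,0,0],0,0],[[-35,0,0],0,0],[[-35,0,0],0,0],[[-35,0,0],0,0],[[-35,0,0],0,0],[[-35,0,0],0,0]]'
python3 - <<'E'
from h import *
f=snap('side','side8.png');a=f['pixels'][225:395,330:425,::-1]
g=snap('top','top8.png');b=g['pixels'][180:260,300:490,::-1]
A=cv2.resize(a,(335,600),interpolation=cv2.INTER_CUBIC);B=cv2.resize(b,(460,194),interpolation=cv2.INTER_CUBIC)
c=np.zeros((600,800,3),np.uint8);c[:,:335]=A;c[:194,340:]=B
B2=cv2.resize(g['pixels'][185:245,310:400,::-1],(460,307),interpolation=cv2.INTER_CUBIC);c[200:507,340:]=B2
cv2.imwrite('pics/c8.png',c)
E
python3 cfit.py side9.png .075
```

```text
clock: 11.08
tcp_pos: [0.5991, -0.0583, 0.2099]
tool_rot: [[0.238, 0.971, -0.001], [0.971, -0.238, 0.0], [-0.0, -0.001, -1.0]]
wrist_force: [0.6, -0.0, -0.2]
opening: 0.798
clock: 11.75
tcp_pos: [0.5336, -0.3272, 0.2295]
tool_rot: [[0.238, 0.971, 0.001], [0.971, -0.238, -0.001], [-0.0, 0.001, -1.0]]
wrist_force: [0.7, 0.3, -1.4]
opening: -0.004
comp [355 247  21  20 221]
comp [362 239   6   1   6]
comp [373 239   2   6   6]
250 362 373 | 255 356 372 | 260 357 374 | 265 373 375 | 
0 near end [371.4 284.5] near top [372.1 277.4] far top [364.8 254.4]
15 near end [371.3 284.1] near top [372.5 279. ] far top [365.9 249.9]
30 near end [370.9 282.8] near top [372.6 280.1] far top [367.3 246.8]
```

View pics/c8.png

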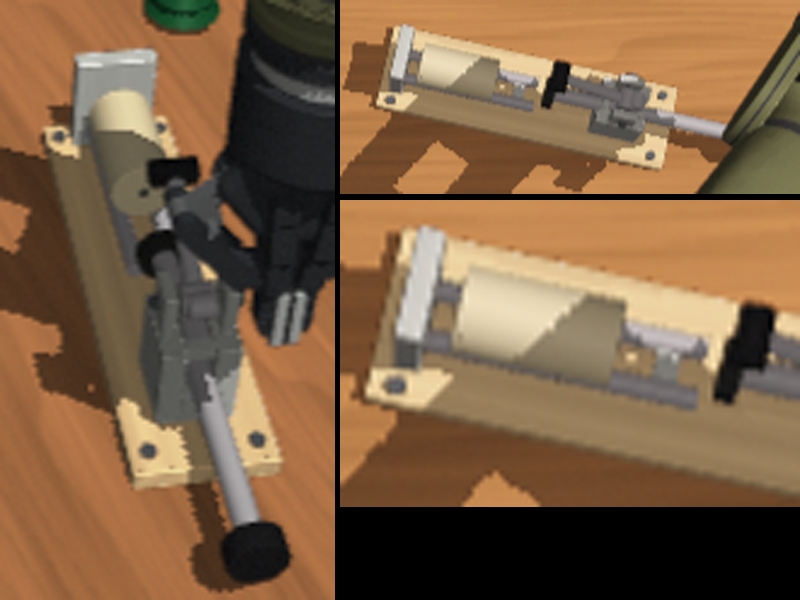

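The picture shows the candle lying level on both bars, in line with the rod, about 15 mm short of the stop. The pad is clear of it. That was the 12th and last picture, so the rest is checked by numbers. Next is pushing the knob.

```bash
python3 -m crank '[[[-31,1,0],0,0],[[-32,1,0],0,0],[[0,0,25],0,0],[[0,0,30],0,0],[[0,0,30],0,0],[[0,0,30],0,0],[[0,0,25],0,0],[[0,0,15],0,0]]'
python3 -m crank '[[[0,0,12],0,0],[[0,0,0],0,0]]'
python3 go.py .5214 -.3845 .062 -13.64
```

```text
clock: 12.57
tcp_pos: [0.5204, -0.3846, 0.0701]
tool_rot: [[0.236, 0.972, -0.003], [0.972, -0.236, 0.003], [0.003, -0.004, -1.0]]
wrist_force: [0.2, -0.5, -0.4]
opening: -0.0
clock: 12.73
tcp_pos: [0.5205, -0.3855, 0.0589]
tool_rot: [[0.237, 0.972, -0.003], [0.972, -0.237, 0.003], [0.002, -0.004, -1.0]]
wrist_force: [-1.2, 0.2, -0.9]
opening: -0.0
shift [ 1.2  0.7 -3.1] turn -0.07 ang -13.71 t 12.73 F [-1.2  0.2 -0.9] open -9.462476877849945e-05 tcp [ 0.5205 -0.3855  0.0589]
```

```bash
python3 -m crank '[[[5,0,0],0,0],[[5,0,0],0,0],[[5,0,0],0,0],[[5,0,0],0,0],[[5,0,0],0,0],[[5,0,0],0,0],[[5,0,0],0,0],[[5,0,0],0,0]]'
python3 -m crank '[[[5,0,0],0,0],[[5,0,0],0,0],[[5,0,0],0,0],[[5,0,0],0,0],[[5,0,0],0,0],[[5,0,0],0,0],[[3,0,0],0,0],[[2,0,0],0,0]]'
python3 go.py .5425 -.299 .059 -13.64
```

```text
clock: 13.4
tcp_pos: [0.5314, -0.349, 0.0626]
tool_rot: [[0.238, 0.971, 0.002], [0.971, -0.238, -0.002], [-0.002, 0.002, -1.0]]
wrist_force: [-1.1, -5.1, 3.0]
opening: -0.0
clock: 14.07
tcp_pos: [0.5392, -0.3139, 0.0612]
tool_rot: [[0.237, 0.971, 0.0], [0.971, -0.237, -0.0], [-0.0, 0.0, -1.0]]
wrist_force: [0.8, -5.5, 1.3]
opening: 0.0
shift [15.2 -0.3  2.2] turn -0.09 ang -13.73 t 14.07 F [ 0.8 -5.5  1.3] open 0.00034881358024655616 tcp [ 0.5392 -0.3139  0.0612]
```

Steady drag. Approaching snug in small steps.

```bash
python3 -m crank '[[[3,0,0],0,0],[[3,0,0],0,0],[[3,0,0],0,0]]' | grep -E 'tcp_pos|force'
for i in 1 2; do :; done
python3 -m crank '[[[2,0,0],0,0],[[2,0,0],0,0]]' | grep -E 'tcp_pos|force'
python3 -m crank '[[[2,0,0],0,0],[[0,0,0],0,0]]' | grep -E 'tcp_pos|force'
python3 -m crank '[[[2,0,0],0,0],[[0,0,0],0,0]]' | grep -E 'tcp_pos|force'
```

```text
tcp_pos: [0.5411, -0.3057, 0.0612]
wrist_force: [1.0, -5.1, 0.9]
tcp_pos: [0.5421, -0.3018, 0.0612]
wrist_force: [0.5, -6.7, 1.8]
tcp_pos: [0.5421, -0.3018, 0.0613]
wrist_force: [-0.1, -11.9, -0.4]
tcp_pos: [0.5422, -0.3017, 0.0614]
wrist_force: [-3.8, -18.2, -2.9]
```

Snug: the knob stops dead and the force rises to 18 N at TCP bed x -0.180, close to the predicted -0.177. Backing off, then measuring the lever and knob by colour blobs.

```bash
python3 -m crank '[[[-10,0,0],0,0],[[-15,0,0],0,0],[[-20,0,-20],0,0],[[-20,0,-40],0,0],[[-20,0,-40],0,0.2],[[-20,0,-40],0,0.5],[[-20,0,-40],0,0.6],[[0,0,0],0,0.6]]'
python3 - <<'E'
from h import *
p=np.array([.5839,-.127]);c,s=np.cos(1.3328),np.sin(1.3328)
px=lambda w:[p[0]+c*w[0]-s*w[1],p[1]+s*w[0]+c*w[1],w[2]]
for nm,ext in(('side',(350,225,425,400)),('top',(310,185,490,250))):
    f=snap(nm,nm+'10.png');x0,y0,x1,y1=ext
    m=(f['pixels'].max(2)<42).astype(np.uint8);b=np.zeros_like(m);b[y0:y1,x0:x1]=m[y0:y1,x0:x1]
    n,l,st,ce=cv2.connectedComponentsWithStats(b)
    for i in range(1,n):
        if st[i,4]>12:print(nm,'blob',st[i],np.round(ce[i],1))
    for q in(0,.1,.2,.3):print('  grip q',q,np.round(proj(f,px((-.075+.08*np.cos(.37+q),0,.095+.08*np.sin(.37+q)))),1))
    for r in(0,.066,.07,.074):print('  rod',r,'knob mid',np.round(proj(f,px((r-.228,0,.055))),1),'pad mid',np.round(proj(f,px((r-.005,0,.055))),1))
E
```

```text
clock: 15.48
tcp_pos: [0.5162, -0.4189, 0.2401]
tool_rot: [[0.24, 0.971, 0.01], [0.971, -0.24, -0.009], [-0.007, 0.012, -1.0]]
wrist_force: [0.8, -1.7, 1.9]
opening: 0.564
side blob [ 385  261   40  102 1374] [410.9 323.9]
side blob [363 270  23  13 127] [373.3 274.3]
  grip q 0 [377.4 272.8]
  grip q 0.1 [378.  271.3]
  grip q 0.2 [378.7 270.2]
  grip q 0.3 [379.5 269.4]
  rod 0 knob mid [401.9 381.6] pad mid [375.4 297. ]
  rod 0.066 knob mid [393.1 353.6] pad mid [369.  276.7]
  rod 0.07 knob mid [392.6 352. ] pad mid [368.6 275.5]
  rod 0.074 knob mid [392.1 350.4] pad mid [368.3 274.3]
top blob [386 206   9  12  54] [389.8 212. ]
top blob [444 225   9  14  89] [448.3 231.6]
  grip q 0 [389.1 211. ]
  grip q 0.1 [390.8 210.6]
  grip q 0.2 [392.8 210.3]
  grip q 0.3 [395.1 210.1]
  rod 0 knob mid [475.4 237. ] pad mid [387.8 217.7]
  rod 0.066 knob mid [449.4 231.3] pad mid [362.  212.1]
  rod 0.07 knob mid [447.8 230.9] pad mid [360.5 211.7]
  rod 0.074 knob mid [446.3 230.6] pad mid [358.9 211.4]
```

```bash
python3 -m crank '[[[20,0,0],0,0.6],[[30,0,0],0,0.6],[[35,0,0],0,0.6],[[35,0,0],0,0.6],[[35,0,0],0,0.6],[[35,0,0],0,0.6],[[35,0,0],0,0.6],[[35,0,0],0,0.6]]'
python3 -m crank '[[[28,-3,0],0,0.6],[[10,0,0],0,0.6],[[0,0,0],0,0.6],[[0,0,0],0,0.6]]'
python3 go.py .5834 -.129 .1306 -13.64
```

```text
clock: 16.25
tcp_pos: [0.575, -0.1584, 0.227]
tool_rot: [[0.237, 0.971, -0.006], [0.971, -0.237, 0.003], [0.002, -0.006, -1.0]]
wrist_force: [1.3, -0.6, 0.0]
opening: 0.6
clock: 16.58
tcp_pos: [0.5817, -0.1233, 0.2284]
tool_rot: [[0.236, 0.972, -0.003], [0.972, -0.236, 0.001], [-0.0, -0.003, -1.0]]
wrist_force: [0.4, -1.9, 0.7]
opening: 0.605
shift [-5.1  3.3 97.8] turn -0.03 ang -13.67 t 16.58 F [ 0.4 -1.9  0.7] open 0.6051852606802586 tcp [ 0.5817 -0.1233  0.2284]
```

```bash
python3 -m crank '[[[-5,2,15],0,0.6],[[0,0,20],0,0.6],[[0,0,20],0,0.6],[[0,0,18],0,0.6],[[0,0,12],0,0.6],[[0,0,8],0,0.6],[[0,0,4],0,0.6],[[0,0,0],0,0.6]]'
python3 go.py .5834 -.129 .1306 -13.64
```

```text
clock: 17.25
tcp_pos: [0.5829, -0.1296, 0.1325]
tool_rot: [[0.239, 0.971, -0.001], [0.971, -0.239, 0.0], [0.0, -0.002, -1.0]]
wrist_force: [-0.1, -0.0, 0.5]
opening: 0.6
shift [0.7 0.4 1.9] turn -0.16 ang -13.8 t 17.25 F [-0.1 -0.   0.5] open 0.5997339533574797 tcp [ 0.5829 -0.1296  0.1325]
```

```bash
python3 -m crank '[[[0,0,0],0,0.1],[[0,0,0],0,0.1],[[0,0,0],0,0.1],[[0,0,0],0,0.1],[[0,0,0],0,0.1],[[0,0,0],0,0.1],[[0,0,0],0,0.1]]' 30
python3 go.py .5834 -.129 .1306 -13.64
```

```text
clock: 17.83
tcp_pos: [0.5836, -0.1289, 0.134]
tool_rot: [[0.238, 0.971, 0.001], [0.971, -0.238, 0.0], [0.0, 0.001, -1.0]]
wrist_force: [-2.9, 1.6, 3.1]
opening: 0.345
shift [-0.1 -0.2  3.4] turn -0.1 ang -13.74 t 17.83 F [-2.9  1.6  3.1] open 0.34481281357472565 tcp [ 0.5836 -0.1289  0.134 ]
```

The grip reads 29 mm between the jaws against a true 30 mm length, so its ends are pinched. Now swinging it along the arc.

```bash
python3 -m crank '[[[-5.7,0,-10.5],0,0.1],[[-7.2,0,-9.6],0,0.1],[[-8.6,0,-8.4],0,0.1],[[-9.7,0,-7],0,0.1]]' 25
python3 -m crank '[[[-10.7,0,-5.5],0,0.1],[[-11.4,0,-3.8],0,0.1],[[-11.8,0,-2.1],0,0.1],[[0,0,0],0,0.1]]'
python3 go.py .5834 -.129 .1306 -13.64
```

```text
clock: 18.17
tcp_pos: [0.5759, -0.1598, 0.1695]
tool_rot: [[0.238, 0.971, 0.0], [0.971, -0.238, 0.001], [0.001, 0.0, -1.0]]
wrist_force: [2.5, 2.9, -4.2]
opening: 0.347
clock: 18.5
tcp_pos: [0.5674, -0.1949, 0.1819]
tool_rot: [[0.24, 0.971, 0.0], [0.971, -0.24, -0.001], [-0.001, 0.001, -1.0]]
wrist_force: [-2.4, 3.1, 5.2]
opening: 0.343
shift [67.9 -0.3 51.2] turn -0.23 ang -13.87 t 18.5 F [-2.4  3.1  5.2] open 0.34266597630525397 tcp [ 0.5674 -0.1949  0.1819]
```

```bash
python3 -m crank '[[[-12,0,-0.3],0,0.1],[[-12,0,1.5],0,0.1],[[-11.5,0,3.2],0,0.1],[[-11,0,5],0,0.1]]'
python3 -m crank '[[[-10,0,6.5],0,0.1],[[-9,0,8],0,0.1],[[-7.7,0,9.2],0,0.1],[[0,0,0],0,0.1]]'
python3 -m crank '[[[-6.2,0,10],0,0.1],[[-3.4,0,7.3],0,0.1],[[0,0,0],0,0.1],[[0,0,0],0,0.1]]'
python3 go.py .5486 -.2724 .1271 -13.64
```

```text
clock: 18.83
tcp_pos: [0.5567, -0.2387, 0.1734]
tool_rot: [[0.238, 0.971, 0.0], [0.971, -0.238, -0.001], [-0.001, 0.001, -1.0]]
wrist_force: [-5.5, 3.3, 9.7]
opening: 0.346
clock: 19.17
tcp_pos: [0.5495, -0.2677, 0.1482]
tool_rot: [[0.238, 0.971, -0.001], [0.971, -0.238, -0.007], [-0.007, 0.001, -1.0]]
wrist_force: [-4.8, -4.6, 7.3]
opening: 0.342
clock: 19.5
tcp_pos: [0.5473, -0.2769, 0.131]
tool_rot: [[0.238, 0.971, -0.001], [0.971, -0.238, -0.007], [-0.007, 0.001, -1.0]]
wrist_force: [-4.4, -8.2, 3.9]
opening: 0.344
shift [4.7 0.2 3.9] turn -0.15 ang -13.79 t 19.5 F [-4.4 -8.2  3.9] open 0.34360077483581314 tcp [ 0.5473 -0.2769  0.131 ]
```

```bash
python3 -m crank '[[[1,0,3],0,0.1],[[1,0,2],0,0.1],[[0,0,0],0,0.1],[[0,0,0],0,0.6],[[0,0,0],0,0.6],[[0,0,0],0,0.6],[[0,0,0],0,0.6]]'
python3 -m crank '[[[0,0,-10],0,0.6],[[0,0,-25],0,0.6],[[0,0,-30],0,0.6],[[-20,0,-30],0,0.6],[[-35,0,-10],0,0.6],[[-35,0,0],0,0.6],[[-35,0,0],0,0.6],[[-35,0,0],0,0.6]]'
python3 -m crank '[[[-35,0,0],0,0.6],[[-35,0,0],0,0.6],[[-35,0,0],0,0.6],[[0,0,0],0,0.6],[[0,0,0],0,0.6]]'
python3 - <<'E'
from h import *
p=np.array([.5839,-.127]);c,s=np.cos(1.3328),np.sin(1.3328)
px=lambda w:[p[0]+c*w[0]-s*w[1],p[1]+s*w[0]+c*w[1],w[2]]
for nm,ext in(('side',(340,225,425,400)),('top',(310,185,480,260))):
    f=snap(nm,nm+'11.png');x0,y0,x1,y1=ext
    m=(f['pixels'].max(2)<42).astype(np.uint8);b=np.zeros_like(m);b[y0:y1,x0:x1]=m[y0:y1,x0:x1]
    n,l,st,ce=cv2.connectedComponentsWithStats(b)
    for i in range(1,n):
        if st[i,4]>8:print(nm,'blob',st[i],np.round(ce[i],1))
    for q in(1.9,2.2,2.4):print('  grip q',q,np.round(proj(f,px((-.075+.08*np.cos(.37+q),0,.095+.08*np.sin(.37+q)))),1))
    for r in(.066,.07,.074):print('  rod',r,'knob mid',np.round(proj(f,px((r-.228,0,.055))),1),'pad mid',np.round(proj(f,px((r-.005,0,.055))),1))
f=np.load('pics/top11.npz');g=np.load('pics/top8.npz')
# bystanders & rack: change vs. first top frame
z=np.load('pics/top0.npz')['pixels'].astype(int);d=np.abs(f['pixels'].astype(int)-z).max(2)
for k,(x,y,r) in dict(red=(316,286,14),green=(277,164,13),tin=(407,286,15),short=(228,254,17),long=(225,221,20),blue=(162,246,18),orange=(158,333,18)).items():
    w=d[y-r:y+r,x-r:x+r];print(k,'changed px>60:',(w>60).sum(),'of',w.size)
E
```

```text
clock: 20.08
tcp_pos: [0.5484, -0.2708, 0.1243]
tool_rot: [[0.238, 0.971, -0.001], [0.971, -0.238, -0.0], [-0.0, -0.001, -1.0]]
wrist_force: [0.2, -1.6, 0.4]
opening: 0.6
clock: 20.75
tcp_pos: [0.5106, -0.4275, 0.2314]
tool_rot: [[0.237, 0.972, 0.001], [0.972, -0.237, -0.001], [-0.001, 0.001, -1.0]]
wrist_force: [0.7, -0.3, 0.0]
opening: 0.6
clock: 21.17
tcp_pos: [0.4849, -0.5296, 0.2299]
tool_rot: [[0.24, 0.971, -0.0], [0.971, -0.24, 0.0], [0.0, -0.0, -1.0]]
wrist_force: [-0.2, -0.6, -0.3]
opening: 0.6
side blob [388 323  17  10 137] [395.7 327. ]
side blob [385 346  18  17 236] [393.5 353.6]
side blob [410 384   2   5   9] [410.4 385.8]
side blob [412 395   7   5  20] [414.  397.6]
  grip q 1.9 [393.8 305.1]
  grip q 2.2 [394.9 317.6]
  grip q 2.4 [395.1 325.5]
  rod 0.066 knob mid [393.1 353.6] pad mid [369.  276.7]
  rod 0.07 knob mid [392.6 352. ] pad mid [368.6 275.5]
  rod 0.074 knob mid [392.1 350.4] pad mid [368.3 274.3]
top blob [359 215   3   4  11] [360.1 216.6]
top blob [444 220  11  19 129] [449.4 229.2]
  grip q 1.9 [443.6 219.5]
  grip q 2.2 [448.6 222.6]
  grip q 2.4 [450.4 224.5]
  rod 0.066 knob mid [449.4 231.3] pad mid [362.  212.1]
  rod 0.07 knob mid [447.8 230.9] pad mid [360.5 211.7]
  rod 0.074 knob mid [446.3 230.6] pad mid [358.9 211.4]
red changed px>60: 67 of 784
green changed px>60: 0 of 676
tin changed px>60: 299 of 900
short changed px>60: 0 of 1156
long changed px>60: 0 of 1600
blue changed px>60: 0 of 1296
orange changed px>60: 44 of 1296
```

Lever is at 2.4 (side blob 327.0 against 325.5 predicted) and the rod at about 0.069. The tin and red candle pixels changed in the top view, probably from the arm's shadow, so I'll check them in the side view and check that the candle is snug.

Run:
```python
from h import *
a=np.load('pics/side0.npz')['pixels'];b=np.load('pics/side11.npz')['pixels']
g=lambda i:cv2.Canny(cv2.cvtColor(i,cv2.COLOR_RGB2GRAY),60,140)
for k,(x0,y0,x1,y1) in dict(red=(264,242,298,290),tin=(290,318,332,362),green=(368,200,396,236),short=(270,198,300,230),long=(296,186,330,224)).items():
    A,B=a[y0-6:y1+6,x0-6:x1+6],b[y0:y1,x0:x1]
    r=cv2.matchTemplate(A,B,cv2.TM_CCOEFF_NORMED);_,v,_,l=cv2.minMaxLoc(r);print(k,'shift',l[0]-6,l[1]-6,'score',round(v,3))
# candle extent along its top line in top view
p=np.array([.5839,-.127]);c,s=np.cos(1.3328),np.sin(1.3328)
t=np.load('pics/top11.npz')
for z,y in((.077,0),(.072,.012)):
  for x in np.arange(.056,.168,.004):
    u,v=proj(t,[p[0]+c*x-s*y,p[1]+s*x+c*y,z]);print('%.3f'%x,t['pixels'][int(round(v)),int(round(u))].tolist(),end=' ')
  print()
```

```text
red shift 0 0 score 0.894
tin shift 0 0 score 0.531
green shift 4 -4 score 0.401
short shift 2 5 score 0.183
long shift -6 6 score 0.093
0.056 [181, 173, 174] 0.060 [77, 72, 70] 0.064 [46, 43, 40] 0.068 [78, 71, 58] 0.072 [235, 218, 184] 0.076 [235, 219, 184] 0.080 [234, 218, 183] 0.084 [235, 219, 184] 0.088 [235, 220, 186] 0.092 [235, 219, 184] 0.096 [235, 219, 185] 0.100 [235, 220, 186] 0.104 [235, 219, 185] 0.108 [235, 220, 186] 0.112 [235, 220, 186] 0.116 [235, 219, 185] 0.120 [236, 221, 187] 0.124 [235, 221, 187] 0.128 [235, 220, 186] 0.132 [236, 220, 187] 0.136 [236, 220, 187] 0.140 [236, 221, 187] 0.144 [235, 221, 187] 0.148 [140, 131, 115] 0.152 [209, 205, 199] 0.156 [208, 204, 197] 0.160 [204, 201, 194] 0.164 [131, 110, 82] 0.168 [150, 124, 89] 
0.056 [141, 120, 95] 0.060 [51, 47, 47] 0.064 [40, 38, 37] 0.068 [65, 60, 51] 0.072 [223, 207, 173] 0.076 [221, 205, 170] 0.080 [224, 208, 175] 0.084 [220, 204, 170] 0.088 [219, 203, 169] 0.092 [223, 207, 173] 0.096 [220, 204, 171] 0.100 [217, 200, 166] 0.104 [222, 206, 172] 0.108 [218, 202, 168] 0.112 [214, 198, 164] 0.116 [220, 204, 170] 0.120 [215, 199, 166] 0.124 [213, 197, 163] 0.128 [217, 201, 166] 0.132 [215, 199, 164] 0.136 [210, 193, 160] 0.140 [214, 197, 165] 0.144 [212, 196, 161] 0.148 [163, 149, 125] 0.152 [215, 213, 207] 0.156 [209, 206, 199] 0.160 [209, 206, 199] 0.164 [124, 107, 84] 0.168 [151, 125, 90]
```

Run:
```python
from h import *
a=np.load('pics/top0.npz')['pixels']
for n in('top8','top10','top11'):
  b=np.load(f'pics/{n}.npz')['pixels']
  for k,(x,y,r) in dict(red=(316,286,15),tin=(407,286,17),green=(277,164,14)).items():
    r_=cv2.matchTemplate(b[y-r-6:y+r+6,x-r-6:x+r+6],a[y-r:y+r,x-r:x+r],cv2.TM_CCOEFF_NORMED);_,v,_,l=cv2.minMaxLoc(r_)
    print(n,k,l[0]-6,l[1]-6,round(v,3),b[y-r:y+r,x-r:x+r].mean((0,1)).round().tolist(),a[y-r:y+r,x-r:x+r].mean((0,1)).round().tolist())
for n in('side0','side8','side11'):
  b=np.load(f'pics/{n}.npz')['pixels'];h=cv2.cvtColor(b,cv2.COLOR_RGB2HSV)[310:370,285:340];m=((h[...,1]<60)).astype(np.uint8)
  k,l,st,ce=cv2.connectedComponentsWithStats(m);i=1+np.argmax(st[1:,4]);print(n,'tin blob',st[i],ce[i].round(1))
```

```text
top8 red 0 0 0.808 [96.0, 33.0, 24.0] [131.0, 46.0, 32.0]
top8 tin 0 0 0.895 [151.0, 130.0, 109.0] [145.0, 121.0, 100.0]
top8 green 0 0 1.0 [103.0, 98.0, 56.0] [93.0, 87.0, 48.0]
top10 red 0 0 0.775 [100.0, 35.0, 25.0] [131.0, 46.0, 32.0]
top10 tin 0 0 0.963 [156.0, 131.0, 109.0] [145.0, 121.0, 100.0]
top10 green 0 0 1.0 [102.0, 97.0, 55.0] [93.0, 87.0, 48.0]
top11 red 0 0 0.881 [133.0, 45.0, 33.0] [131.0, 46.0, 32.0]
top11 tin 0 0 0.666 [125.0, 103.0, 83.0] [145.0, 121.0, 100.0]
top11 green 0 0 1.0 [102.0, 97.0, 55.0] [93.0, 87.0, 48.0]
side0 tin blob [   9   10   34   41 1083] [25.9 29.1]
side8 tin blob [   9   10   34   41 1083] [25.9 29.1]
side11 tin blob [   9   10   34   41 1091] [25.9 29.2]
```

All bystanders show zero shift, so the changes were shadow. The robot is clear of everything, so I'm handing in.

```bash
python3 -c "
from h import *
print(job_done())"
```

```text
the job is handed in; nothing more can be done
None
```

The 80 mm candle is lying on the two bars, snug between pad and end stop, with the lever flipped to its far stop. I handed the job in at about 21 s with the robot touching nothing.

**The placing took two tries:** on the first, the candle's far end caught the top of the end stop. That pitched it about 45° in the jaws and briefly put 61 N on the wrist, below the 120 N limit. I can't rule out that the gripper's body touched something then. I backed off, moved clear of the stop and eased the jaws open, and it settled level on the bars; a picture confirmed this.

**Last checks:**
- **Candle:** it spans bed x of about 0.070 to 0.148 with no gap at either end.
- **Rod:** it stopped dead under an 18 N push before locking, and reads about 0.069 against the expected 0.070. I did not push it again after locking.
- **Lever:** the grip is where the 2.40 locked stop puts it, within about 1.5 pixels in the side view. In the top view it merged with the knob, so that view gave no separate reading.
- **Bystanders:** the tree candles and the tin show no shift in the top view. The lower match scores for the tin and red candle look like arm shadow, and the tin's outline in the side view is unchanged.
- **Other candles:** the short and long candles in the rack are unchanged in the top view. Side-view matching for these two and the green candle failed, probably because the arm was in the way.

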